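# Square up two mortar cubes in the corner stop

## Robot

A 7-joint arm with a two-finger parallel gripper is mounted at the origin on a cart in front of the work surface, level with it; the furniture and walls round the work are solid. World frame = base frame: x ahead of the robot, y to its left, z up, the work surface at z = 0. Lengths are in mm, angles in rad, forces in N, time in s.
With the tool pointing down it reaches from about 400 to 925 mm from the base axis. Payload 4.1 kg.
Tool frame: the origin (TCP) lies on the centre line of the jaws, within the pads' length; the fingertips stand ahead of it and the grasp point (between the pads) lies 8 mm behind it (env.tip_extent is the z of the fingertips in the tool frame, in mm); z points along the fingers, y is the line along which they close (so a half turn about z gives the same grasp; the last joint's range is limited). The gripper opens to 85 mm and grips with 20 to 120 N. Pads are 22 mm wide; open, the fingers measure 114 mm over their backs; the gripper's body (76 mm by 85 mm) begins 54 mm behind the grasp point. The pads swing forward as they close: fully open they stand 13 mm farther back than shut.
Start: joints at [-1.217, 0.398, 0.045, 1.537, -0.019, 1.207, -0.051], TCP at [284.352, 584.543, 209.147] pointing down, gripper open.
Joint ranges: [-2.82, 2.82], [-0.49, 2.23], [-1.37, 1.46], [0, 2.46], [-1.36, 4.5], [0.23, 2], [-2.94, 2.94]. Speed limits (rad/s): [2.57, 2.57, 3.14, 3.14, 3.14, 3.14, 3.14].

## Interface

Orientations are given as a unit quaternion [w, x, y, z].
In Python, from plant import monitor, viewer, hand_in, env gives the robot as it stands. The module is installed in compiled form; this text tells all that it offers.
- The arm moves only by the tool play_rows, never from a script. Its argument "steps" is a list of rows, each a list of 6 numbers: the shift along the tool's x, y, z in cm, then the turn, a rotation vector about the tool's x, y, z in rad. A call has 1 to 20 rows; each row shifts and turns the commanded pose from where the row before left it, along the tool's axes as they then stand; what a row does not reach is not made up. A row lasts 1/12 s, in which the tool goes at most 41.7 mm and 7.16 degrees, less where a joint would pass 70% of its speed; a pose out of reach is approached as far as the arm can. A call is refused whole if a number of a shift passes 4.17 or a number of a turn 0.125, either way. A call with a gripper value outside its range is refused whole. "hand" is the closure, from 0 (fully open) to 1 (shut), set as the call begins (left out, the last holds). The fingers move at their own pace and stop on an object; "squeeze" is the grip in N (left out, the last holds). Time passes only in rows, so rows that do not move let the fingers close. It gives the time, the measured TCP pose, the force, the opening and the grip force at its end, in the units of the state.
- monitor.get_obs(): the state, without advancing time (a new reading comes with each control period).
- viewer.camera(name): name is "side" or "top" or "wrist"; returns (picture, depth): 480x640x3 uint8, red, green, blue; 480x640 float32, mm along the optical axis (not along the pixel's ray), 0 where there is no reading.
- viewer.calibration(name): a dict with "K" (3x3 intrinsics, pixels), "T" (4x4, takes a point from camera to world coordinates). Camera axes: x right, y up, looking along -z (the intrinsics and any distortion apply to the point x, -y, -z); pixel columns grow to the right and rows downward; lengths in mm; the calibration is good to about 2 mm. A picture is of the moment at which its call begins: read the wrist's pose just before it. calibration takes no time and is no camera call; for the wrist camera it gives the pose at the moment of the call.
- hand_in(): hands the job in; it is judged then, once.
The state is a dict: "time": time; "joint_pos": joint angles; "joint_vel": joint speeds; "joint_efforts": joint torques, N m; "tool_pos": TCP position; "tool_rot": TCP orientation; "force": force on the tool from outside, world axes, zero at the start; "moment": the same for the moment, N m; "width": finger opening in mm; "gripper_force": force on a finger pad.
Only numpy, scipy, OpenCV 4.12 (cv2) and the standard library are available. Lean on these libraries where they do the work, as an engineer would, in place of code of your own. Each camera call takes 0.05 s, during which the arm holds its last target. There are 200 camera calls.

## Task

Push the two grey mortar cubes along the worktop into the corner of the L-shaped steel stop, so that they stand in a closed row along its long bar: both flat against the long bar, one of them also against the short end bar and the other against the first. Either cube may be the one in the corner. Only push them, without lifting or tipping them, leave the crucible, the stopwatch and the weighing bottle where they stand, and finish with the hand clear.

Things in the scene. Friction and masses are not known exactly. Their poses are not given: they have to be found in the camera images.
- stop: L-shaped squaring stop of two bare steel bars, each 14 mm thick and 20 mm high, fixed to the worktop. Its origin is the inner corner of the L at worktop height. z is up. The long bar's inner face lies in the plane x = 0 and runs 310 mm from the corner toward -y; the bar itself lies on the +x side. The short end bar's inner face lies in the plane y = 0 and runs 52 mm from the corner toward -x; the bar itself lies on the +y side. The cubes belong at x < 0, y < 0
- cube_a: hardened grey mortar cube, 40 x 40 x 40 mm, 0.1 to 0.2 kg, loose. Origin at the centre of its underside, z up, x and y square to its side faces. In the finished row one cube's origin is at x = -20, y = -20 mm and the other's at x = -20, y = -60 mm in the stop's frame
- cube_b: the second mortar cube, identical to cube_a; same axes
- crucible: bystander: small white porcelain crucible, loose, 44 mm across the rim, 37 mm high, standing in the same row as the cubes (in any of the three places, perhaps between them). Origin at the centre of its underside
- stopwatch_1: bystander: black digital stopwatch lying flat, loose, 71 x 60 x 19 mm, to the left of the stop. Origin at the centre of its underside
- weighing_bottle_1: bystander: small glass bottle with a stopper, loose, 43 mm across, 64 mm high, to the left of the stop. Origin at the centre of its underside
Not all that is in view belongs to the job. What is shaped like the cube_a but pink or red is not meant.

How it is judged:
By the outcome, as a careful person would: the job done as asked, in the order asked, and still so for the second after the job is handed in, with the robot touching nothing.
It also fails if it takes over 61 s, if anything falls off the work surface, if the arm or the gripper's body presses on something with over 40 N, if the wrist force passes 120 N, or if a joint passes its speed limit or range.

## Working session

There is one attempt and no reset: what is moved stays moved. The work goes in short steps, Python scripts to look and compute and a tool call to move; the robot and the scene stay as the last step left them, time stands still between calls to the robot, and variables do not carry over. Pictures are saved under pics/ and viewed, at most 10 in all, crops included, and the job is handed in when it is done.

Besides the shell and the picture viewer there is one more tool, called as name(argument=value, ...) on one line, values as JSON. play_rows: Moves the arm, as the interface text tells. Its arguments: {"type":"object","properties":{"steps":{"type":"array"},"hand":{"type":"number"},"squeeze":{"type":"number"}},"required":["steps"]}

```bash
mkdir -p pics
cat > h.py <<'E'
import numpy as np, cv2
from plant import monitor, viewer, hand_in, env
def snap(n,f):
    T=viewer.calibration(n); p,d=viewer.camera(n); cv2.imwrite(f'pics/{f}.png',p[:,:,::-1]); np.savez(f'pics/{f}.npz',p=p,d=d,K=T['K'],T=T['T']); return p,d,T
def world(d,c):
    K,T=np.array(c['K']),np.array(c['T']); v,u=np.mgrid[:480,:640]
    X=np.stack([(u-K[0,2])/K[0,0]*d,-(v-K[1,2])/K[1,1]*d,-d,np.ones_like(d)],-1)
    return (X@T.T)[...,:3]
E
python3 - <<'E'
from h import *
o=monitor.get_obs(); print({k:np.round(v,3) for k,v in o.items()}, env.tip_extent)
for n in('top','side'):
    p,d,c=snap(n,n+'0'); print(n,c); 
    W=world(d,c)
    if n=='top':
        for v in range(40,480,80): print([tuple(W[v,u].round().astype(int)) for u in range(40,640,110)])
E
```

```text
{'time': np.float64(0.0), 'joint_pos': array([-1.217,  0.399,  0.045,  1.538, -0.019,  1.207, -0.051]), 'joint_vel': array([ 0.001,  0.002,  0.001, -0.001,  0.001,  0.   ,  0.001]), 'joint_efforts': array([-1.0000e-03, -4.7512e+01,  1.3640e+00, -2.5422e+01,  1.2000e-02,
        9.0000e-03,  0.0000e+00]), 'tool_pos': array([284.037, 583.914, 208.073]), 'tool_rot': array([-0.   ,  0.224,  0.974, -0.001]), 'force': array([-0.059,  0.247, -0.584]), 'moment': array([ 0.026, -0.031,  0.019]), 'gripper_force': np.float64(0.0), 'width': np.float64(86.003)} 11.0
top {'K': array([[533.31381066,   0.        , 320.53258534],
       [  0.        , 533.31381066, 240.42971548],
       [  0.        ,   0.        ,   1.        ]]), 'T': array([[ 1.51850373e-02,  9.93904027e-01, -1.09197981e-01,
         4.29983327e+02],
       [-9.99822376e-01,  1.63126188e-02,  9.44007839e-03,
         6.60687063e+01],
       [ 1.11638370e-02,  1.09035237e-01,  9.93975194e-01,
         1.02608763e+03],
       [ 0.00000000e+00,  0.00000000e+00,  0.00000000e+00,
         1.00000000e+00]])}
[(np.int64(939), np.int64(62
[... 1473 characters left out ...]
np.int64(-48), np.int64(243), np.int64(-847)), (np.int64(109), np.int64(-67), np.int64(-246)), (np.int64(6), np.int64(-450), np.int64(-666)), (np.int64(178), np.int64(-449), np.int64(9))]
side {'K': array([[480.32536803,   0.        , 316.01572475],
       [  0.        , 480.32536803, 242.79314538],
       [  0.        ,   0.        ,   1.        ]]), 'T': array([[-2.06305731e-02, -7.97355233e-01,  6.03157535e-01,
         1.01709917e+03],
       [ 9.99730529e-01, -2.28739065e-02,  3.95648652e-03,
         4.13582816e+01],
       [ 1.06418439e-02,  6.03076626e-01,  7.97612270e-01,
         7.25184139e+02],
       [ 0.00000000e+00,  0.00000000e+00,  0.00000000e+00,
         1.00000000e+00]])}
```

View pics/top0.png

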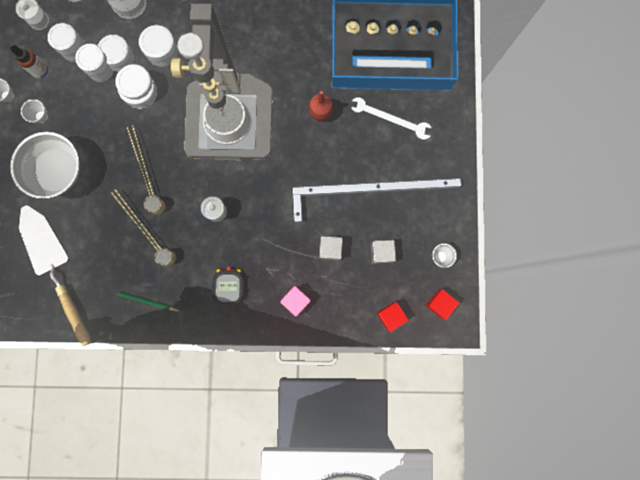

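View pics/side0.png

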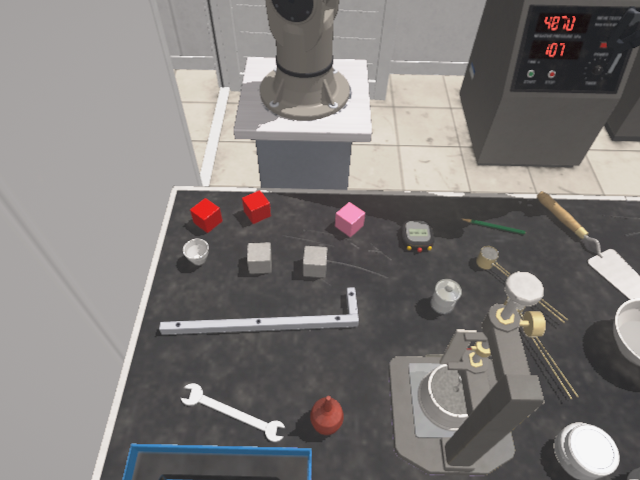

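Top view: the L stop has its corner near (300,192), with the long bar running right to (460,182). Candidates:
- Grey cubes at (331,248) and (384,251): these are the ones I want.
- Pink cube at (295,301), and red cubes at (393,317) and (444,305): not meant.

The crucible is at (444,255), the weighing bottle at (213,208) and the stopwatch at (229,287).

```bash
cat >> h.py <<'E'
def measure(f):
    Z=np.load(f'pics/{f}.npz'); p,d=Z['p'],Z['d']; W=world(d,dict(K=Z['K'],T=Z['T']))
    r=(W[...,0]>440)&(W[...,0]<740)&(W[...,1]<320)&(W[...,1]>-240)
    m=(r&(W[...,2]>11)&(W[...,2]<90)).astype(np.uint8)
    n,l,s,c=cv2.connectedComponentsWithStats(m)
    for i in range(1,n):
        if s[i,4]<60: continue
        k=l==i; zt=np.percentile(W[k][:,2],90); t=k&(W[...,2]>zt-7); q=W[t][:,:2].astype(np.float32)
        R=cv2.minAreaRect(q); print(c[i].round(),s[i,4],'ztop',zt.round(1),'rect',np.round(R[0],1),np.round(R[1],1),round(R[2],1),'rgb',p[t].mean(0).round())
    return p,d,W
E
python3 - <<'E'
from h import *
p,d,W=measure('top0')
# stop inner faces: top surface edge points
m=(W[...,2]>11)&(W[...,2]<28)
b=[]
for u in range(312,458,5):
    vs=[v for v in range(170,205) if m[v,u]]; 
    if vs: b.append(W[max(vs),u])
b=np.array(b); f=np.polyfit(b[:,1],b[:,0],1); print('inner long x=',f,np.std(b[:,0]-np.polyval(f,b[:,1])),b[:,2].mean())
b=[]
for v in range(200,219,2):
    us=[u for u in range(285,310) if m[v,u]]
    if us: b.append(np.r_[W[v,min(us)],W[v,max(us)]])
print(np.array(b).round(1))
im=cv2.resize(p[170:340,190:480],None,fx=2.7,fy=2.7,interpolation=cv2.INTER_CUBIC); cv2.imwrite('pics/crop0.png',im[:,:,::-1])
E
```

```text
[227. 145.] 1997 ztop 49.4 rect [733.3 239.6] [58.5 13.1] 89.9 rgb [166. 165. 161.]
[366. 190.] 1516 ztop 21.6 rect [621.4 -51.8] [ 66.5 324.6] 4.2 rgb [212. 216. 221.]
[213. 209.] 482 ztop 59.2 rect [594.  258.4] [36.6 28.2] 36.3 rgb [198. 200. 194.]
[330. 248.] 481 ztop 41.7 rect [525.9  38. ] [39.8 40. ] 87.4 rgb [205. 204. 197.]
[383. 251.] 513 ztop 41.6 rect [520.8 -61.1] [39.9 40.4] 4.5 rgb [205. 204. 197.]
[445. 255.] 288 ztop 36.8 rect [ 515.2 -174.2] [41.3 42.6] 0.6 rgb [209. 210. 207.]
[228. 282.] 677 ztop 19.7 rect [463.1 230.2] [45.4 60.4] 0.9 rgb [137. 140. 130.]
[295. 291.] 68 ztop 41.7 rect [446.7 102.3] [12.9 25.8] 0.9 rgb [250. 165. 208.]
[441. 293.] 63 ztop 41.3 rect [ 445.4 -170.7] [ 9.2 21.5] 0.8 rgb [230.  46.  42.]
inner long x= [-6.89527063e-02  6.36851042e+02] 0.46323151886964475 15.71275147402592
[[617.6 110.4  19.2 617.5  97.   20.6]
 [614.  108.5  17.8 613.7  96.9  20.4]
 [609.9 108.3  18.8 610.6  96.9  16.2]
 [606.5 108.4  16.2 605.8  96.7  21.2]
 [601.7 108.1  21.3 602.2  96.7  19.8]
 [598.3 108.1  18.9 598.4  96.6  19.3]
 [594.5 108.   18.6 595.9  94.9  11. ]
 [590.4 107.9  20.  590.6  94.5  20.2]
 [586.9 107.9  17.9 586.9  94.5  19.4]
 [583.3 107.9  16.  582.6  94.3  22.2]]
```

View pics/crop0.png

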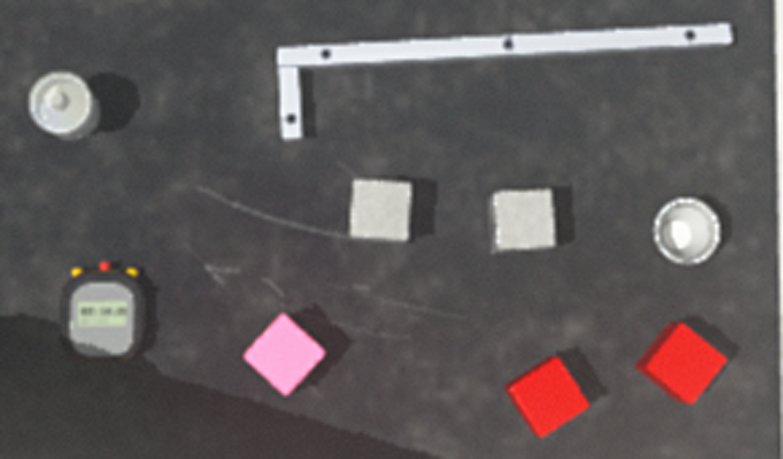

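Grey cubes A (526,38) and B (521,-61) are confirmed at 40 mm size and height. The inner corner is about (630,97.5) with a yaw of about 0.069 rad. Next I shut the hand and square it to the stop.

play_rows(steps=[[0, 0, 0, 0, 0, -0.104], [0, 0, 0, 0, 0, -0.104], [0, 0, 0, 0, 0, -0.104], [0, 0, 0, 0, 0, -0.104], [0, 0, 0, 0, 0, -0.104], [0, 0, 0, 0, 0, 0]], hand=1, squeeze=30)

```text
time: 0.6
tool_pos: [284.2, 584.1, 208.5]
tool_rot: [-0.0, -0.034, 0.999, -0.0]
force: [0.2, 0.2, -0.1]
width: 12.5
gripper_force: 0.0
```

```bash
cat >> h.py <<'E'
from scipy.spatial.transform import Rotation as Ro
C=np.array([630,97.5]); TH=0.069
def go(sx,sy,z):
    "shift in tool cm from measured pose to stop-frame target"
    o=monitor.get_obs(); R=Ro.from_quat(np.roll(o['tool_rot'],-1)); c,s=np.cos(TH),np.sin(TH)
    t=np.r_[C+np.array([c*sx-s*sy,s*sx+c*sy]),z]; D=o['tool_pos'][:2]-C
    print('t',round(float(o['time']),2),'pos',o['tool_pos'].round(1),'stop',round(c*D[0]+s*D[1],1),round(-s*D[0]+c*D[1],1),'x-axis yaw-err',(Ro.as_matrix(R)[:,0]@np.array([-s,c,0])).round(3),'shift',R.inv().apply(t-o['tool_pos']).round(1)/10,'F',o['force'].round(1),'w',o['width'])
E
python3 -c "
from h import *
go(-160,-52,150);go(-160,-52,24)"
```

```text
t 0.6 pos [284.2 584.1 208.5] stop -311.4 509.3 x-axis yaw-err 0.0 shift [-15.15 -56.12   5.89] F [ 0.2  0.2 -0.1] w 12.463105270917147
t 0.6 pos [284.2 584.1 208.5] stop -311.4 509.3 x-axis yaw-err 0.0 shift [-15.16 -56.11  18.49] F [ 0.2  0.2 -0.1] w 12.463105270917147
```

play_rows(steps=[[-0.84, -3.12, 0.28, 0, 0, 0], [-0.84, -3.12, 0.28, 0, 0, 0], [-0.84, -3.12, 0.28, 0, 0, 0], [-0.84, -3.12, 0.28, 0, 0, 0], [-0.84, -3.12, 0.28, 0, 0, 0], [-0.84, -3.12, 0.28, 0, 0, 0], [-0.84, -3.12, 0.28, 0, 0, 0], [-0.84, -3.12, 0.28, 0, 0, 0], [-0.84, -3.12, 0.28, 0, 0, 0], [-0.84, -3.12, 0.28, 0, 0, 0], [-0.84, -3.12, 0.28, 0, 0, 0], [-0.84, -3.12, 0.28, 0, 0, 0], [-0.84, -3.12, 0.28, 0, 0, 0], [-0.84, -3.12, 0.28, 0, 0, 0], [-0.84, -3.12, 0.28, 0, 0, 0], [-0.84, -3.12, 0.28, 0, 0, 0], [-0.84, -3.12, 0.28, 0, 0, 0], [-0.84, -3.12, 0.28, 0, 0, 0], [0, 0, 0, 0, 0, 0], [0, 0, 0, 0, 0, 0]])

```text
time: 2.27
tool_pos: [473.0, 32.3, 158.5]
tool_rot: [-0.0, -0.03, 1.0, -0.0]
force: [-0.5, 0.4, 0.4]
width: -0.4
gripper_force: 0.0
```

```bash
python3 -c "
from h import *
go(-160,-52,60)
p,d,c=snap('wrist','w1'); snap('side','s1')
a=np.hstack([cv2.imread('pics/w1.png'),cv2.imread('pics/s1.png')]);cv2.imwrite('pics/ws1.png',cv2.resize(a,(800,300),interpolation=cv2.INTER_AREA))"
```

```text
t 2.27 pos [473.   32.3 158.5] stop -161.1 -54.2 x-axis yaw-err 0.009 shift [-0.12  0.22  9.85] F [-0.5  0.4  0.4] w -0.3600118906915286
```

View pics/ws1.png

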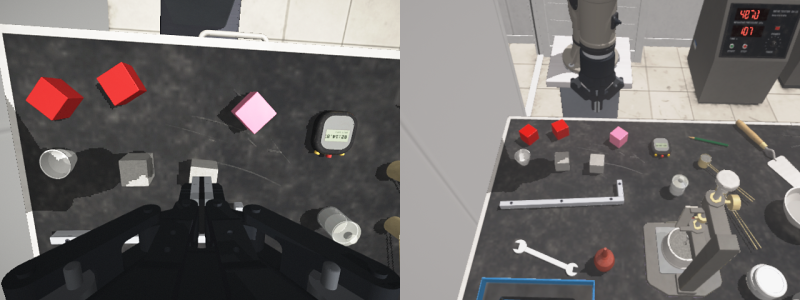

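Left is the wrist view, with the shut fingers above the floor just behind cube A at about (204,172). Right is the side view, where the path down is clear. Descending.

play_rows(steps=[[0, 0.1, 3, 0, 0, 0], [0, 0.1, 3, 0, 0, 0], [0, 0, 3, 0, 0, 0], [0, 0, 3, 0, 0, 0], [0, 0, 1.4, 0, 0, 0], [0, 0, 0, 0, 0, 0]])

```text
time: 2.87
tool_pos: [469.4, 37.8, 21.7]
tool_rot: [-0.004, -0.035, 0.999, -0.0]
force: [0.3, -0.5, -0.1]
width: 0.3
gripper_force: 0.0
```

```bash
python3 -c "
from h import *
go(-52,-52,24)
snap('side','s2');Z=np.load('pics/s2.npz');p=Z['p'];cv2.imwrite('pics/s2c.png',cv2.resize(p[140:350,150:450,::-1],None,fx=2.5,fy=2.5))"
```

```text
t 2.87 pos [469.4  37.8  21.7] stop -164.4 -48.5 x-axis yaw-err -0.0 shift [-11.23  -0.36  -0.31] F [ 0.3 -0.5 -0.1] w 0.34617179824961863
```

View pics/s2c.png

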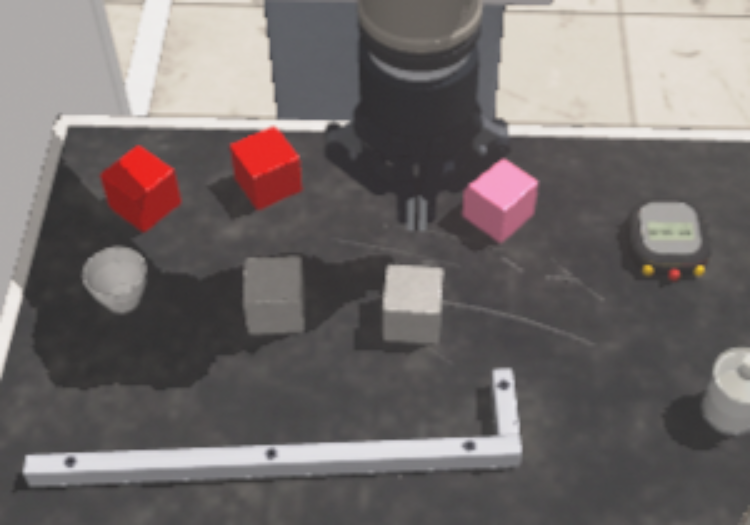

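play_rows(steps=[[-1, -0.2, -0.1, 0, 0, 0], [-1, -0.2, -0.1, 0, 0, 0], [-1, 0, 0, 0, 0, 0], [-1, 0, 0, 0, 0, 0], [-0.8, 0, 0, 0, 0, 0], [-0.8, 0, 0, 0, 0, 0], [-0.8, 0, 0, 0, 0, 0], [-0.8, 0, 0, 0, 0, 0], [-0.8, 0, 0, 0, 0, 0], [-0.8, 0, 0, 0, 0, 0], [-0.5, 0, 0, 0, 0, 0], [-0.5, 0, 0, 0, 0, 0], [0, 0, 0, 0, 0, 0]])

```text
time: 4.0
tool_pos: [572.0, 39.1, 26.7]
tool_rot: [0.0, -0.034, 0.999, 0.0]
force: [0.2, 0.3, -0.2]
width: -0.6
gripper_force: 0.0
```

```bash
python3 -c "
from h import *
go(-51,-52,24)"
```

```text
t 4.0 pos [572.   39.1  26.7] stop -61.9 -54.3 x-axis yaw-err 0.002 shift [-1.09  0.23  0.28] F [ 0.2  0.3 -0.2] w -0.5672291117923518
```

play_rows(steps=[[-0.3, 0, 0.05, 0, 0, 0], [-0.3, 0, 0.05, 0, 0, 0], [-0.2, 0, 0.05, 0, 0, 0], [-0.2, 0, 0.05, 0, 0, 0], [-0.2, 0, 0, 0, 0, 0], [-0.2, 0, 0, 0, 0, 0], [0, 0, 0, 0, 0, 0]])

```text
time: 4.58
tool_pos: [585.3, 40.0, 24.8]
tool_rot: [0.0, -0.034, 0.999, 0.0]
force: [0.3, 0.0, -0.5]
width: -0.0
gripper_force: 0.0
```

```bash
python3 -c "
from h import *
go(-51,-52,24)
snap('top','t3'); measure('t3')"
```

```text
t 4.58 pos [585.3  40.   24.8] stop -48.5 -54.3 x-axis yaw-err 0.002 shift [0.25 0.23 0.08] F [ 0.3  0.  -0.5] w -0.02707175689414882
[228. 145.] 1999 ztop 48.6 rect [732.8 241.6] [57.1 13.9] 89.8 rgb [175. 174. 170.]
[418. 185.] 669 ztop 21.5 rect [ 652.7 -129.2] [ 15.2 166.3] 4.0 rgb [137. 140. 144.]
[296. 202.] 145 ztop 21.3 rect [610.3 103.4] [66.6 13.6] 2.0 rgb [223. 226. 231.]
[213. 209.] 476 ztop 60.1 rect [595.7 260.7] [20.5 28.7] 77.1 rgb [205. 207. 199.]
[386. 251.] 379 ztop 42.0 rect [521.2 -65.2] [40.2 32.2] 4.6 rgb [215. 214. 208.]
[445. 255.] 289 ztop 36.2 rect [ 515.2 -173.9] [41.3 42.3] 0.4 rgb [163. 163. 161.]
[228. 282.] 672 ztop 19.4 rect [463.1 230.7] [45.4 59.2] 0.8 rgb [145. 148. 138.]
[441. 293.] 64 ztop 41.1 rect [ 445.4 -170.4] [ 9.2 21.7] 0.8 rgb [236.  45.  40.]
```

play_rows(steps=[[-0.15, 0, 0, 0, 0, 0], [-0.15, 0, 0, 0, 0, 0], [-0.1, 0, 0, 0, 0, 0], [0, 0, 0, 0, 0, 0]])

```text
time: 4.97
tool_pos: [589.2, 40.2, 24.8]
tool_rot: [0.0, -0.034, 0.999, 0.0]
force: [-0.8, 0.3, -0.1]
width: -0.1
gripper_force: 0.0
```

```bash
python3 -c "
from h import *
go(-51,-52,24)
snap('side','s4');Z=np.load('pics/s4.npz');p=Z['p'];cv2.imwrite('pics/s4c.png',cv2.resize(p[180:350,150:450,::-1],None,fx=2.6,fy=2.6))"
```

```text
t 4.97 pos [589.2  40.2  24.8] stop -44.7 -54.3 x-axis yaw-err 0.002 shift [0.63 0.23 0.08] F [-0.8  0.3 -0.1] w -0.06476190594203629
```

View pics/s4c.png

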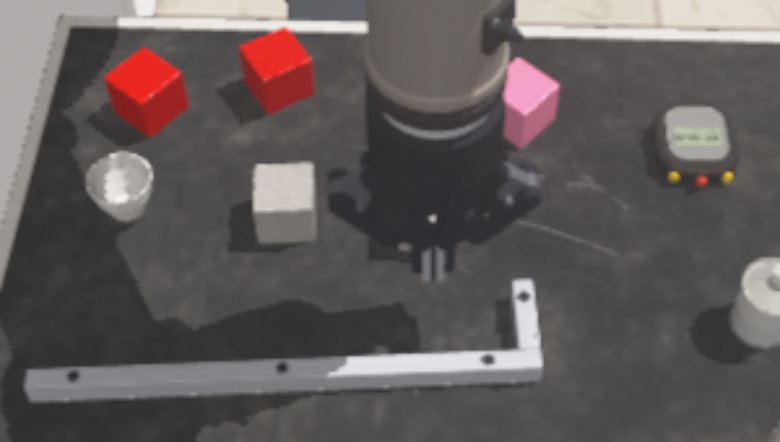

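The side view shows the fingers at about crop (433,262), with a dark shape at about (385,250) to their left. Cube A is not in front of the fingers, so I'll check positions with depth.

```bash
python3 -c "
from h import *
Z=np.load('pics/s4.npz');W=world(Z['d'],dict(K=Z['K'],T=Z['T']))
Ti=np.linalg.inv(Z['T'])
for P in [(589,40,14),(589,40,0),(526,38,40)]:
    c=Ti@np.r_[P,1]; print(P,Z['K'][0,0]*c[0]/-c[2]+Z['K'][0,2], -Z['K'][1,1]*c[1]/-c[2]+Z['K'][1,2])
for v in range(255,300,5): print(v,[tuple(int(a) for a in W[v,u].round()) for u in range(280,345,8)])
for f in('t3',):
  Z=np.load('pics/t3.npz');p=Z['p'];cv2.imwrite('pics/t3c.png',cv2.resize(p[170:300,260:460,::-1],None,fx=3.5,fy=3.5))
"
```

```text
(589, 40, 14) 315.9608560774984 293.7198366453631
(589, 40, 0) 315.87605303565414 297.8874322943677
(526, 38, 40) 315.7208604029393 255.08218925505037
255 [(601, -15, 143), (598, -3, 139), (601, 9, 143), (600, 21, 143), (608, 33, 154), (625, 45, 178), (608, 56, 155), (597, 69, 140), (592, 81, 134)]
260 [(607, -15, 138), (602, -3, 131), (583, 7, 105), (602, 21, 132), (609, 33, 143), (600, 45, 130), (605, 57, 138), (578, 71, 101), (597, 82, 128)]
265 [(523, -27, 2), (601, -4, 118), (600, 8, 116), (591, 20, 103), (606, 33, 125), (600, 45, 118), (604, 57, 124), (597, 70, 114), (598, 82, 116)]
270 [(533, -26, 1), (532, -12, 0), (602, 8, 105), (598, 21, 100), (602, 33, 106), (601, 46, 106), (594, 58, 95), (600, 70, 104), (530, 90, 1)]
275 [(543, -26, 0), (542, -11, -1), (542, 3, 0), (545, 18, 4), (603, 33, 94), (600, 46, 89), (541, 61, 0), (541, 75, 1), (541, 90, 1)]
280 [(555, -25, 2), (555, -10, 2), (555, 4, 2), (553, 18, 1), (596, 33, 68), (598, 46, 72), (553, 61, 2), (552, 75, 1), (550, 90, -1)]
285 [(564, -24, 0), (566, -10, 3), (564, 4, 1), (564, 18, 2), (563, 33, 1), (600, 46, 60), (563, 61, 2), (562, 75, 1), (562, 89, 1)]
290 [(576, -23, 2), (575, -9, 1), (574, 5, 1), (575, 19, 2), (574, 33, 1), (575, 47, 3), (572, 61, 0), (572, 75, 0), (573, 89, 2)]
295 [(586, -23, 2), (585, -9, 2), (584, 5, 0), (585, 19, 2), (585, 33, 2), (585, 47, 3), (584, 61, 2), (582, 75, 0), (582, 89, 0)]
```

View pics/t3c.png

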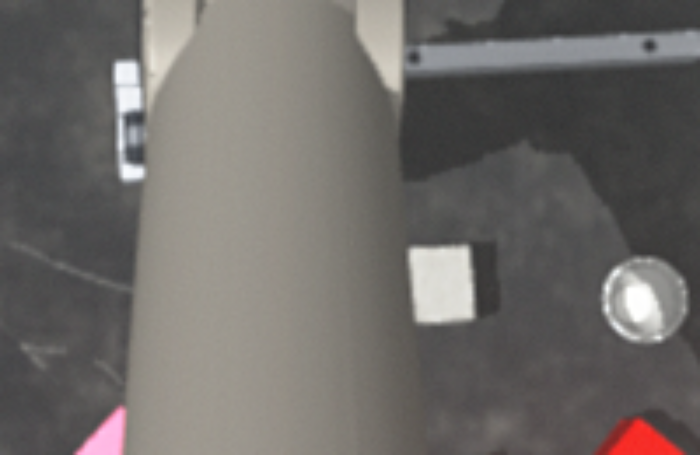

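```bash
python3 -c "
from h import *
for f,cx in(('s2',469.4),('s4',589.2)):
    Z=np.load(f'pics/{f}.npz');W=world(Z['d'],dict(K=Z['K'],T=Z['T']));Ti=np.linalg.inv(Z['T'])
    for P in [(cx+9,40,11),(cx+9,40,50),(cx-9,40,50)]:
        c=Ti@np.r_[P,1]; print(P,Z['K'][0,0]*c[0]/-c[2]+Z['K'][0,2], -Z['K'][1,1]*c[1]/-c[2]+Z['K'][1,2])
    v0=222 if f=='s2' else 278
    for v in range(v0,v0+16,2): print(v,[tuple(int(a) for a in W[v,u].round()) for u in range(308,326,3)], Z['p'][v,314])
print(monitor.get_obs()['tool_pos'],viewer.calibration('wrist')['T'])
"
```

```text
(478.4, 40, 11) 317.17310078040384 243.4063728338423
(478.4, 40, 50) 317.4456697935705 230.3447851166911
(460.4, 40, 50) 317.6319227705617 222.614565060085
222 [(418, 21, 0), (476, 28, 70), (480, 34, 76), (480, 39, 75), (479, 44, 74), (474, 50, 69)] [118 119 121]
224 [(422, 21, -2), (475, 28, 64), (480, 34, 70), (480, 39, 69), (479, 44, 69), (475, 50, 64)] [118 119 122]
226 [(429, 21, 1), (477, 28, 60), (481, 34, 65), (481, 39, 66), (480, 44, 65), (475, 50, 59)] [118 118 121]
228 [(432, 21, -1), (476, 28, 53), (481, 34, 59), (479, 39, 58), (479, 44, 58), (477, 50, 55)] [118 119 121]
230 [(441, 22, 3), (438, 27, 0), (481, 34, 54), (479, 39, 52), (479, 45, 51), (435, 51, -2)] [118 118 121]
232 [(444, 22, 1), (442, 28, -1), (444, 33, 1), (445, 39, 3), (443, 45, 1), (442, 51, 0)] [94 92 94]
234 [(449, 22, 1), (450, 28, 3), (448, 33, 0), (448, 39, 0), (447, 45, 0), (451, 51, 4)] [80 76 77]
236 [(454, 22, 1), (455, 28, 4), (452, 34, -1), (453, 39, 1), (453, 45, 1), (451, 51, -1)] [86 82 82]
(598.2, 40, 11) 315.8311309886447 299.256999255121
(598.2, 40, 50) 316.07583214361443 287.1983541014
[... 506 characters left out ...]
), (565, 31, 0), (599, 37, 55), (599, 41, 55), (600, 46, 57), (564, 52, 0)] [118 119 122]
288 [(570, 26, 1), (570, 31, 1), (570, 36, 1), (571, 42, 3), (570, 47, 3), (569, 52, 1)] [96 94 94]
290 [(574, 26, 1), (573, 31, 0), (574, 36, 2), (574, 42, 2), (575, 47, 3), (574, 52, 3)] [86 82 82]
292 [(579, 26, 2), (579, 31, 3), (577, 36, 1), (577, 42, 1), (577, 47, 0), (576, 52, -1)] [83 80 80]
[588.99833842  40.21449419  24.73425595] [[-6.66194715e-02 -9.62594228e-01 -2.62629394e-01  5.22035427e+02]
 [ 9.97778401e-01 -6.41837890e-02 -1.78522473e-02  3.62110932e+01]
 [ 3.27920585e-04 -2.63235244e-01  9.64731620e-01  1.89762944e+02]
 [ 0.00000000e+00  0.00000000e+00  0.00000000e+00  1.00000000e+00]]
```

The fingertips are really about 27 mm above the reported TCP (z≈51), so they passed over cube A without touching it. I'll go back the same way, a little higher, and descend by observation instead.

play_rows(steps=[[0, 0, -1, 0, 0, 0], [0, 0, -1, 0, 0, 0], [1.6, 0.1, 0, 0, 0, 0], [2, 0.1, 0, 0, 0, 0], [2, 0, 0, 0, 0, 0], [2, 0, 0, 0, 0, 0], [2, 0, 0, 0, 0, 0], [2, 0, 0, 0, 0, 0], [0, 0, 0, 0, 0, 0], [0, 0, 1.5, 0, 0, 0], [0, 0, 1.5, 0, 0, 0], [0, 0, 1, 0, 0, 0], [0, 0, 0, 0, 0, 0]])

```text
time: 6.1
tool_pos: [472.3, 34.3, 3.7]
tool_rot: [-0.001, -0.034, 0.999, -0.0]
force: [-0.7, -0.9, -1.0]
width: -0.2
gripper_force: 0.0
```

```bash
cat >> h.py <<'E'
def tip(f):
    "lowest visible finger point near the TCP in a fresh side view"
    o=monitor.get_obs()['tool_pos']; p,d,c=snap('side',f); W=world(d,c)
    k=(abs(W[...,0]-o[0]-6)<14)&(abs(W[...,1]-o[1])<9)&(W[...,2]>5)&(W[...,2]<120)&(np.ptp(p.astype(int),axis=2)<12)
    z=np.sort(W[k][:,2]); print('tip z',z[:5].round(1),'tcp',o.round(1)); return W,p
E
python3 -c "
from h import *
go(-160,-52,24); tip('s5'); snap('top','t5'); measure('t5')"
```

```text
t 6.1 pos [472.3  34.3   3.7] stop -161.7 -52.2 x-axis yaw-err 0.002 shift [-0.17  0.02 -2.03] F [-0.7 -0.9 -1. ] w -0.15648814462802246
tip z [31.4 31.5 31.7 32.1 32.3] tcp [472.3  34.3   3.7]
[227. 145.] 2003 ztop 48.5 rect [733.1 240.2] [13.4 59.8] 0.3 rgb [173. 172. 168.]
[366. 190.] 1525 ztop 21.6 rect [644.4 -46.1] [ 65.3 329.3] 13.2 rgb [220. 223. 228.]
[213. 209.] 481 ztop 59.5 rect [596.5 257.9] [26.1 29.6] 22.9 rgb [205. 207. 200.]
[386. 251.] 370 ztop 41.8 rect [521.  -65.6] [39.9 31.5] 5.3 rgb [132. 131. 127.]
[445. 255.] 278 ztop 37.2 rect [ 515.3 -174. ] [41.6 42.1] 1.4 rgb [144. 145. 142.]
[228. 282.] 673 ztop 19.7 rect [464.  230.8] [47.3 59. ] 0.8 rgb [145. 148. 138.]
[295. 291.] 68 ztop 42.0 rect [446.7 102.3] [12.9 25.6] 0.9 rgb [252. 174. 216.]
[441. 293.] 63 ztop 41.6 rect [ 445.4 -171.4] [ 9.2 22.4] 0.7 rgb [158.  45.  43.]
```

The tip is at z≈31 with TCP reading 3.7 and no force, so the offset holds at about +27. Lowering another 17 mm.

play_rows(steps=[[0, 0, 0.6, 0, 0, 0], [0, 0, 0.6, 0, 0, 0], [0, 0, 0.5, 0, 0, 0], [0, 0, 0, 0, 0, 0]])

```text
time: 6.53
tool_pos: [472.2, 34.3, -13.2]
tool_rot: [-0.001, -0.034, 0.999, -0.0]
force: [0.5, 0.2, -0.3]
width: 0.2
gripper_force: 0.0
```

```bash
python3 -c "
from h import *
go(-51,-52,-13); W,p=tip('s6')
k=(abs(W[...,1]-38)<25)&(W[...,0]>500)&(W[...,0]<600)&(W[...,2]>10)&(W[...,2]<55)
print(k.sum(),np.percentile(W[k],[2,50,98],axis=0).round(1))
cv2.imwrite('pics/s6c.png',cv2.resize(p[180:350,150:450,::-1],None,fx=2.6,fy=2.6))"
```

```text
t 6.53 pos [472.2  34.3 -13.2] stop -161.8 -52.2 x-axis yaw-err 0.002 shift [-11.08   0.04  -0.04] F [ 0.5  0.2 -0.3] w 0.20322112677413542
tip z [12.6 13.8 14.6 15.1 15.1] tcp [472.2  34.3 -13.2]
644 [[507.9  17.9  11.5]
 [537.   37.3  40.7]
 [547.3  56.2  43.5]]
```

View pics/s6c.png

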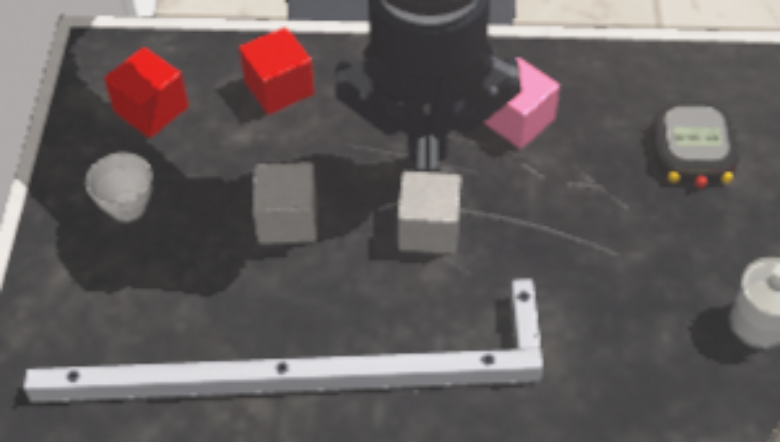

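Cube A (430,210) is untouched and the fingers stand behind it at about (428,152), at the proper height. Pushing.

play_rows(steps=[[-1, 0, 0, 0, 0, 0], [-1, 0, 0, 0, 0, 0], [-0.7, 0, 0, 0, 0, 0], [-0.7, 0, 0, 0, 0, 0], [-0.7, 0, 0, 0, 0, 0], [-0.7, 0, 0, 0, 0, 0], [-0.7, 0, 0, 0, 0, 0], [-0.7, 0, 0, 0, 0, 0], [-0.7, 0, 0, 0, 0, 0], [-0.7, 0, 0, 0, 0, 0], [-0.7, 0, 0, 0, 0, 0], [-0.7, 0, 0, 0, 0, 0], [-0.7, 0, 0, 0, 0, 0], [0, 0, 0, 0, 0, 0]])

```text
time: 7.75
tool_pos: [572.1, 41.2, -12.1]
tool_rot: [0.001, -0.034, 0.999, 0.0]
force: [0.6, -0.2, 0.0]
width: -0.2
gripper_force: 0.0
```

```bash
python3 -c "
from h import *
go(-51,-52,-13)"
```

```text
t 7.75 pos [572.1  41.2 -12.1] stop -61.7 -52.2 x-axis yaw-err 0.002 shift [-1.07  0.02  0.1 ] F [ 0.6 -0.2  0. ] w -0.18038249683947244
```

play_rows(steps=[[-0.3, 0, 0, 0, 0, 0], [-0.3, 0, 0, 0, 0, 0], [-0.2, 0, 0, 0, 0, 0], [-0.2, 0, 0, 0, 0, 0], [-0.1, 0, 0, 0, 0, 0], [0, 0, 0, 0, 0, 0]])

```text
time: 8.25
tool_pos: [581.1, 41.7, -12.3]
tool_rot: [0.0, -0.034, 0.999, 0.0]
force: [0.0, 1.1, -0.3]
width: -0.0
gripper_force: 0.0
```

```bash
cat >> h.py <<'E'
def cubes(W):
    "cube tops in stop frame from side view"
    c,s=np.cos(TH),np.sin(TH); D=W[...,:2]-C; X=c*D[...,0]+s*D[...,1]; Y=-s*D[...,0]+c*D[...,1]
    m=((X>-150)&(X<20)&(Y<20)&(Y>-230)&(W[...,2]>34)&(W[...,2]<47)).astype(np.uint8)
    n,l,st,ce=cv2.connectedComponentsWithStats(m)
    for i in range(1,n):
        if st[i,4]<80: continue
        k=l==i; q=np.stack([X[k],Y[k]],1); r=cv2.minAreaRect(q.astype(np.float32)); print('obj px',ce[i].round(),st[i,4],'x',np.percentile(q[:,0],[2,98]).round(1),'y',np.percentile(q[:,1],[2,98]).round(1),'rot',round(r[2],1),np.round(r[1],1))
E
python3 -c "
from h import *
go(-51,-52,-13); W,p=tip('s7'); cubes(W)"
```

```text
t 8.25 pos [581.1  41.7 -12.3] stop -52.7 -52.3 x-axis yaw-err 0.002 shift [-0.17  0.03  0.07] F [ 0.   1.1 -0.3] w -0.00624183211347136
tip z [35.6 37.  37.8 38.3 38.8] tcp [581.1  41.7 -12.3]
obj px [259. 252.] 469 x [-138.2  -99.2] y [-170.7 -132.2] rot 1.5 [41.8 39.2]
obj px [319. 298.] 589 x [-45.6  -1.8] y [-70. -32.] rot 87.8 [39.7 47.2]
```

play_rows(steps=[[-0.1, 0, 0, 0, 0, 0], [-0.1, 0, 0, 0, 0, 0], [-0.1, 0, 0, 0, 0, 0], [0, 0, 0, 0, 0, 0]])

```text
time: 8.63
tool_pos: [583.0, 41.7, -12.4]
tool_rot: [-0.001, -0.034, 0.999, 0.0]
force: [-2.8, -0.4, 3.7]
width: -0.2
gripper_force: 1.6
```

```bash
python3 -c "
from h import *
go(-51,-52,-13); W,p=tip('s8'); cubes(W)"
```

```text
t 8.63 pos [583.   41.7 -12.4] stop -50.8 -52.4 x-axis yaw-err 0.002 shift [0.02 0.04 0.06] F [-2.8 -0.4  3.7] w -0.23537188760059488
tip z [35.  36.2 37.5 39.  39.2] tcp [583.   41.7 -12.4]
obj px [259. 252.] 467 x [-139.   -99.4] y [-170.7 -132.3] rot 2.0 [43.  39.3]
obj px [319. 299.] 594 x [-44.3   0.3] y [-70.1 -32. ] rot 1.0 [46.8 39.9]
```

Cube A is on the long bar (force 3–4 N, finger at -50.8). Next I go round to its -y side.

play_rows(steps=[[1, 0, 0, 0, 0, 0], [1, 0, 0, 0, 0, 0], [0.2, -1.5, 0, 0, 0, 0], [0, -1.8, 0, 0, 0, 0], [0, -1.8, 0, 0, 0, 0], [-1.3, 0, 0, 0, 0, 0], [-1.4, 0, 0, 0, 0, 0], [-1.4, 0, 0, 0, 0, 0], [-1.1, 0, 0, 0, 0, 0], [0, 0, 0, 0, 0, 0]])

```text
time: 9.52
tool_pos: [619.3, -6.6, -11.9]
tool_rot: [0.002, -0.034, 0.999, 0.0]
force: [-0.6, 0.5, 0.3]
width: -0.1
gripper_force: 0.0
```

```bash
python3 -c "
from h import *
go(-18,-51,-13); W,p=tip('s9'); cubes(W)"
```

```text
t 9.52 pos [619.3  -6.6 -11.9] stop -17.8 -103.1 x-axis yaw-err 0.001 shift [0.02 5.21 0.11] F [-0.6  0.5  0.3] w -0.13497079244123958
tip z [15.5 16.  16.4 16.5 16.8] tcp [619.3  -6.6 -11.9]
obj px [252. 253.] 195 x [-138.1  -98.8] y [-171.3 -154.6] rot 1.4 [41.2 17.8]
obj px [321. 301.] 453 x [-37.2   0.4] y [-69.6 -31.9] rot 2.5 [40.7 40.2]
```

play_rows(steps=[[0, 0.8, 0, 0, 0, 0], [0, 0.7, 0, 0, 0, 0], [0, 0.5, 0, 0, 0, 0], [0, 0.5, 0, 0, 0, 0], [0, 0.5, 0, 0, 0, 0], [0, 0.5, 0, 0, 0, 0], [0, 0.4, 0, 0, 0, 0], [0, 0.4, 0, 0, 0, 0], [0, 0.3, 0, 0, 0, 0], [0, 0.2, 0, 0, 0, 0], [0, 0, 0, 0, 0, 0]])

```text
time: 10.48
tool_pos: [613.8, 41.4, -12.4]
tool_rot: [0.0, -0.034, 0.999, 0.0]
force: [0.2, -1.4, 0.9]
width: -0.0
gripper_force: 0.6
```

```bash
python3 -c "
from h import *
go(-18,-51,-13); W,p=tip('s10'); cubes(W)"
```

```text
t 10.48 pos [613.8  41.4 -12.4] stop -20.0 -54.9 x-axis yaw-err 0.001 shift [-0.2   0.39  0.06] F [ 0.2 -1.4  0.9] w -0.02928714895195083
tip z [14.3 15.1 15.6 16.1 16.4] tcp [613.8  41.4 -12.4]
obj px [259. 252.] 470 x [-139.   -98.9] y [-170.6 -132.2] rot 0.5 [42.7 39.5]
obj px [336. 303.] 391 x [-27.3   0.4] y [-63.2  -1.5] rot 14.7 [29.6 67.9]
```

play_rows(steps=[[0, 0.1, 0, 0, 0, 0], [0, 0.1, 0, 0, 0, 0], [0, 0.1, 0, 0, 0, 0], [0, 0.1, 0, 0, 0, 0], [0, 0, 0, 0, 0, 0]])

```text
time: 10.95
tool_pos: [614.0, 41.5, -12.1]
tool_rot: [0.0, -0.033, 0.999, -0.002]
force: [-0.3, -6.4, 0.4]
width: -0.3
gripper_force: 3.4
```

```bash
python3 -c "
from h import *
go(-18,-51,-13); W,p=tip('s11'); cubes(W)"
```

```text
t 10.95 pos [614.   41.5 -12.1] stop -19.8 -54.8 x-axis yaw-err 0.004 shift [-0.18  0.38  0.09] F [-0.3 -6.4  0.4] w -0.30027686439523993
tip z [13.5 16.2 16.2 16.5 16.6] tcp [614.   41.5 -12.1]
obj px [259. 252.] 466 x [-138.4  -99.1] y [-170.8 -132.2] rot 1.4 [43.4 39.4]
obj px [335. 303.] 392 x [-26.9   0.2] y [-64.4  -1.5] rot 14.7 [30.1 69. ]
```

Cube A is seated in the corner (6.4 N). Now round to behind cube B.

play_rows(steps=[[0, -1, 0, 0, 0, 0], [0, -1.5, 0, 0, 0, 0], [0, -2, 0, 0, 0, 0], [1.5, 0, 0, 0, 0, 0], [2.5, 0, 0, 0, 0, 0], [2.5, 0, 0, 0, 0, 0], [2.5, 0, 0, 0, 0, 0], [2.5, 0, 0, 0, 0, 0], [2.5, 0, 0, 0, 0, 0], [0.5, 0, 0, 0, 0, 0], [0, 0, 0, 0, 0, 0], [0, -1.7, 0, 0, 0, 0], [0, -1.7, 0, 0, 0, 0], [0, -1.7, 0, 0, 0, 0], [0, 0, 0, 0, 0, 0]])

```text
time: 12.25
tool_pos: [478.1, -64.6, -11.6]
tool_rot: [0.002, -0.031, 1.0, -0.001]
force: [0.1, -0.4, 0.0]
width: 0.1
gripper_force: 0.0
```

```bash
python3 -c "
from h import *
go(-60,-151,-13); W,p=tip('s12'); cubes(W)"
```

```text
t 12.25 pos [478.1 -64.6 -11.6] stop -162.7 -151.2 x-axis yaw-err 0.007 shift [-10.27   0.09   0.18] F [ 0.1 -0.4  0. ] w 0.06859352714750097
tip z [19.9 20.5 20.6 20.8 23.5] tcp [478.1 -64.6 -11.6]
obj px [259. 252.] 472 x [-138.2  -99.1] y [-170.7 -132.2] rot 1.1 [41.5 39.1]
obj px [337. 299.] 560 x [-39.2   0.2] y [-41.1  -2.8] rot 0.2 [42.  40.1]
```

play_rows(steps=[[-0.8, 0, 0, 0, 0, 0], [-0.7, 0, 0, 0, 0, 0], [-0.7, 0, 0, 0, 0, 0], [-0.7, 0, 0, 0, 0, 0], [-0.7, 0, 0, 0, 0, 0], [-0.7, 0, 0, 0, 0, 0], [-0.7, 0, 0, 0, 0, 0], [-0.7, 0, 0, 0, 0, 0], [-0.7, 0, 0, 0, 0, 0], [-0.7, 0, 0, 0, 0, 0], [-0.7, 0, 0, 0, 0, 0], [-0.7, 0, 0, 0, 0, 0], [-0.7, 0, 0, 0, 0, 0], [-0.6, 0, 0, 0, 0, 0], [-0.4, 0, 0, 0, 0, 0], [-0.3, 0, 0, 0, 0, 0], [-0.3, 0, 0, 0, 0, 0], [0, 0, 0, 0, 0, 0]])

```text
time: 13.8
tool_pos: [583.6, -53.4, -12.2]
tool_rot: [0.0, -0.034, 0.999, -0.0]
force: [-0.1, 0.4, 0.1]
width: -0.2
gripper_force: 0.2
```

```bash
python3 -c "
from h import *
go(-51,-151,-13); W,p=tip('s13'); cubes(W)"
```

```text
t 13.8 pos [583.6 -53.4 -12.2] stop -56.7 -147.4 x-axis yaw-err 0.002 shift [-0.57 -0.36  0.08] F [-0.1  0.4  0.1] w -0.1963498152198159
tip z [35.2 35.7 38.4 38.6 39.6] tcp [583.6 -53.4 -12.2]
obj px [257. 297.] 607 x [-50.3  -5.8] y [-172.4 -133.4] rot 89.3 [40.5 53.1]
obj px [337. 299.] 560 x [-38.8   0.2] y [-41.   -2.8] rot 1.4 [41.4 40.4]
```

play_rows(steps=[[-0.2, -0.2, 0, 0, 0, 0], [-0.2, -0.1, 0, 0, 0, 0], [-0.1, 0, 0, 0, 0, 0], [-0.1, 0, 0, 0, 0, 0], [-0.1, 0, 0, 0, 0, 0], [-0.1, 0, 0, 0, 0, 0], [0, 0, 0, 0, 0, 0]])

```text
time: 14.43
tool_pos: [589.8, -56.1, -12.4]
tool_rot: [-0.002, -0.033, 0.999, 0.0]
force: [-4.9, -0.5, 4.6]
width: -0.2
gripper_force: 2.5
```

```bash
python3 -c "
from h import *
go(-51,-151,-13); W,p=tip('s14'); cubes(W)"
```

```text
t 14.43 pos [589.8 -56.1 -12.4] stop -50.7 -150.5 x-axis yaw-err 0.002 shift [ 0.03 -0.05  0.06] F [-4.9 -0.5  4.6] w -0.20572648502331037
tip z [35.1 36.2 38.  38.5 38.6] tcp [589.8 -56.1 -12.4]
obj px [255. 301.] 620 x [-44.2   0.2] y [-174.8 -136.3] rot 1.4 [52.  39.7]
obj px [337. 299.] 558 x [-39.1   0.2] y [-41.   -2.8] rot 89.8 [39.9 41.5]
```

play_rows(steps=[[1, 0, 0, 0, 0, 0], [1, 0, 0, 0, 0, 0], [0, -1.7, 0, 0, 0, 0], [0, -1.8, 0, 0, 0, 0], [0, -1.7, 0, 0, 0, 0], [0, 0, 0, 0, 0, 0], [-1.3, 0, 0, 0, 0, 0], [-1.3, 0, 0, 0, 0, 0], [-1.4, 0, 0, 0, 0, 0], [-1.2, 0, 0, 0, 0, 0], [0, 0, 0, 0, 0, 0]])

```text
time: 15.4
tool_pos: [629.4, -103.8, -12.0]
tool_rot: [0.002, -0.035, 0.999, 0.0]
force: [-0.2, -0.4, -0.2]
width: 0.2
gripper_force: 0.0
```

```bash
python3 -c "
from h import *
go(-18,-95,-13); W,p=tip('s15'); cubes(W)"
```

```text
t 15.4 pos [ 629.4 -103.8  -12. ] stop -14.5 -200.8 x-axis yaw-err -0.0 shift [ 0.35 10.58  0.1 ] F [-0.2 -0.4 -0.2] w 0.1989376920282347
tip z [14.  14.6 14.8 14.9 15.8] tcp [ 629.4 -103.8  -12. ]
obj px [337. 299.] 557 x [-39.2   0. ] y [-41.   -2.9] rot 0.3 [43.5 39.9]
obj px [257. 304.] 416 x [-36.8   0.3] y [-174.2 -136.1] rot 0.8 [40.9 39.4]
```

play_rows(steps=[[0.2, 0.6, 0, 0, 0, 0], [0.1, 0.7, 0, 0, 0, 0], [0, 0.7, 0, 0, 0, 0], [0, 0.7, 0, 0, 0, 0], [0, 0.7, 0, 0, 0, 0], [0, 0.7, 0, 0, 0, 0], [0, 0.7, 0, 0, 0, 0], [0, 0.7, 0, 0, 0, 0], [0, 0.7, 0, 0, 0, 0], [0, 0.7, 0, 0, 0, 0], [0, 0.7, 0, 0, 0, 0], [0, 0.7, 0, 0, 0, 0], [0, 0.5, 0, 0, 0, 0], [0, 0.4, 0, 0, 0, 0], [0, 0.3, 0, 0, 0, 0], [0, 0.2, 0, 0, 0, 0], [0, 0, 0, 0, 0, 0]])

```text
time: 16.87
tool_pos: [617.4, -8.3, -12.3]
tool_rot: [0.0, -0.034, 0.999, 0.0]
force: [-1.3, -0.2, -0.7]
width: 0.0
gripper_force: 0.3
```

```bash
python3 -c "
from h import *
go(-18,-95,-13); W,p=tip('s16'); cubes(W)"
```

```text
t 16.87 pos [617.4  -8.3 -12.3] stop -19.9 -104.7 x-axis yaw-err 0.001 shift [-0.19  0.97  0.07] F [-1.3 -0.2 -0.7] w 0.041744355203211826
tip z [15.9 16.4 16.4 16.8 17.4] tcp [617.4  -8.3 -12.3]
obj px [337. 299.] 560 x [-39.   0.] y [-41.1  -2.8] rot 0.3 [41.5 40.2]
obj px [305. 304.] 414 x [-28.5   0.5] y [-113.5  -51.6] rot 16.5 [31.8 69.2]
```

play_rows(steps=[[0, 0.3, 0, 0, 0, 0], [0, 0.3, 0, 0, 0, 0], [0, 0.2, 0, 0, 0, 0], [0, 0.1, 0, 0, 0, 0], [0, 0.1, 0, 0, 0, 0], [0, 0.1, 0, 0, 0, 0], [0, 0.1, 0, 0, 0, 0], [0, 0.1, 0, 0, 0, 0], [0, 0, 0, 0, 0, 0]])

```text
time: 17.67
tool_pos: [616.9, 1.0, -12.0]
tool_rot: [0.001, -0.033, 0.999, -0.002]
force: [0.5, -5.8, 0.0]
width: 0.0
gripper_force: 3.1
```

```bash
python3 -c "
from h import *
go(-18,-95,-13); W,p=tip('s17'); cubes(W)"
```

```text
t 17.67 pos [616.9   1.  -12. ] stop -19.8 -95.3 x-axis yaw-err 0.003 shift [-0.18  0.04  0.1 ] F [ 0.5 -5.8  0. ] w 0.04725508365260505
tip z [14.4 16.1 16.8 17.  17.4] tcp [616.9   1.  -12. ]
obj px [326. 301.] 960 x [-38.2   0.2] y [-97.1  -2.6] rot 0.3 [ 41.9 107.7]
```

The row is closed (5.8 N). One light press at the seam (y≈-43) will make both cubes flush to the long bar.

play_rows(steps=[[0, -0.8, 0, 0, 0, 0], [0, -0.8, 0, 0, 0, 0], [1.5, 0, 0, 0, 0, 0], [2, 0, 0, 0, 0, 0], [1.5, 0, 0, 0, 0, 0], [0.5, 0, 0, 0, 0, 0], [0, 0, 0, 0, 0, 0], [0, 1.8, 0, 0, 0, 0], [0, 1.8, 0, 0, 0, 0], [0, 1.8, 0, 0, 0, 0], [0, 1.4, 0, 0, 0, 0], [0, 0, 0, 0, 0, 0]])

```text
time: 18.72
tool_pos: [559.3, 57.2, -12.2]
tool_rot: [0.001, -0.037, 0.999, 0.002]
force: [-0.1, 0.2, -0.3]
width: -0.1
gripper_force: 0.0
```

```bash
python3 -c "
from h import *
go(-51,-43,-13); W,p=tip('s18'); cubes(W)"
```

```text
t 18.72 pos [559.3  57.2 -12.2] stop -73.3 -35.3 x-axis yaw-err -0.004 shift [-2.22 -0.78  0.08] F [-0.1  0.2 -0.3] w -0.05338027755523525
tip z [13.7 14.2 14.5 14.7 15. ] tcp [559.3  57.2 -12.2]
obj px [325. 299.] 1119 x [-39.2   0.1] y [-79.9  -3.1] rot 0.4 [42.5 80. ]
```

play_rows(steps=[[0, -0.5, 0, 0, 0, 0], [0, -0.3, 0, 0, 0, 0], [-0.7, 0, 0, 0, 0, 0], [-0.6, 0, 0, 0, 0, 0], [-0.4, 0, 0, 0, 0, 0], [-0.2, 0, 0, 0, 0, 0], [-0.1, 0, 0, 0, 0, 0], [-0.1, 0, 0, 0, 0, 0], [-0.1, 0, 0, 0, 0, 0], [-0.1, 0, 0, 0, 0, 0], [0, 0, 0, 0, 0, 0]])

```text
time: 19.68
tool_pos: [581.6, 45.8, -12.3]
tool_rot: [0.0, -0.034, 0.999, 0.0]
force: [-0.1, -0.2, -0.2]
width: 0.5
gripper_force: 0.0
```

```bash
python3 -c "
from h import *
go(-51,-43,-13)"
```

```text
t 19.68 pos [581.6  45.8 -12.3] stop -51.9 -48.2 x-axis yaw-err 0.002 shift [-0.09  0.52  0.07] F [-0.1 -0.2 -0.2] w 0.5020538107451112
```

play_rows(steps=[[0.1, 0.3, 0, 0, 0, 0], [0, 0.2, 0, 0, 0, 0], [-0.1, 0, 0, 0, 0, 0], [-0.1, 0, 0, 0, 0, 0], [-0.1, 0, 0, 0, 0, 0], [-0.1, 0, 0, 0, 0, 0], [0, 0, 0, 0, 0, 0]])

```text
time: 20.27
tool_pos: [582.2, 51.0, -12.6]
tool_rot: [-0.002, -0.034, 0.999, 0.0]
force: [-5.8, 0.4, 4.4]
width: -0.3
gripper_force: 2.4
```

```bash
python3 -c "
from h import *
go(-51,-43,-13)"
```

```text
t 20.27 pos [582.2  51.  -12.6] stop -50.9 -43.1 x-axis yaw-err 0.002 shift [0.01 0.01 0.04] F [-5.8  0.4  4.4] w -0.262886354353515
```

Both cubes are pressed flat. Backing off, raising, and moving aside toward free space at the base for a final look.

play_rows(steps=[[0.8, 0, 0, 0, 0, 0], [1.2, 0, 0, 0, 0, 0], [1.5, 0, 0, 0, 0, 0], [1, 0, -2, 0, 0, 0], [0, 0, -4, 0, 0, 0], [0, 0, -4, 0, 0, 0], [0, 0, -4, 0, 0, 0], [0, 0, -4, 0, 0, 0], [0, 3, -2, 0, 0, 0], [0, 4, 0, 0, 0, 0], [0, 4, 0, 0, 0, 0], [0, 4, 0, 0, 0, 0], [0, 4, 0, 0, 0, 0], [0, 4, 0, 0, 0, 0], [0, 4, 0, 0, 0, 0], [0, 4, 0, 0, 0, 0], [0, 4, 0, 0, 0, 0], [0, 4, 0, 0, 0, 0], [0, 0, 0, 0, 0, 0], [0, 0, 0, 0, 0, 0]])

```text
time: 21.93
tool_pos: [511.2, 440.5, 186.8]
tool_rot: [-0.0, -0.036, 0.999, 0.001]
force: [-0.2, -1.4, -0.1]
width: -0.2
gripper_force: 0.0
```

```bash
python3 -c "
from h import *
W,p=tip('s20'); cubes(W); p,d,c=snap('top','t20'); measure('t20')
cv2.imwrite('pics/t20c.png',cv2.resize(p[160:300,190:460,::-1],None,fx=2.9,fy=2.9,interpolation=cv2.INTER_CUBIC))"
```

```text
tip z [] tcp [511.2 440.5 186.8]
obj px [325. 299.] 1116 x [-39.1   0.1] y [-79.9  -3.1] rot 90.0 [80.2 41.8]
[227. 145.] 1999 ztop 48.1 rect [732.9 240.6] [57.2 13.9] 89.7 rgb [171. 171. 166.]
[350. 195.] 2388 ztop 40.6 rect [612.2  55.5] [41.  80.4] 3.8 rgb [202. 201. 195.]
[213. 209.] 480 ztop 59.9 rect [595.7 258.8] [12.8 31.2] 85.0 rgb [201. 204. 196.]
[445. 255.] 291 ztop 36.7 rect [ 515.3 -174.2] [41.8 41.8] 0.9 rgb [214. 215. 212.]
[228. 282.] 666 ztop 19.5 rect [461.2 230.6] [41.6 58.7] 0.9 rgb [142. 146. 135.]
[295. 291.] 68 ztop 41.6 rect [446.7 102.3] [12.9 25.7] 0.9 rgb [251. 171. 214.]
[441. 293.] 64 ztop 41.9 rect [ 445.4 -170.9] [ 9.2 21.9] 0.8 rgb [235.  45.  41.]
```

View pics/t20c.png

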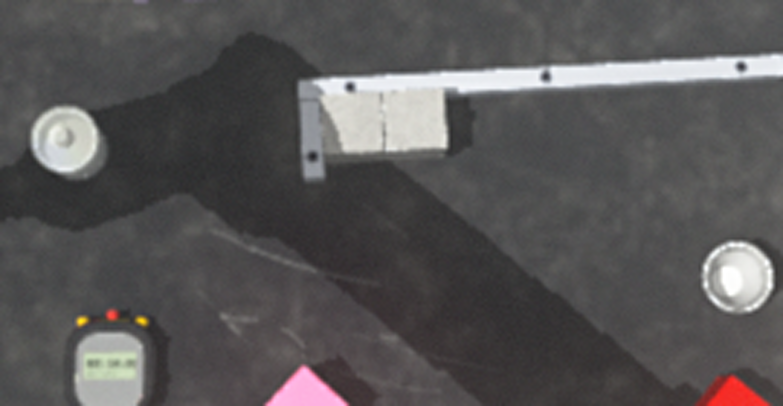

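The two cubes stand as a closed 80.4 x 41 mm row in the corner: A at (350,120), B at (415,120), both flat on the long bar and A on the short bar. The crucible, stopwatch and bottle have not moved, and the hand is clear.

```bash
python3 -c "
from h import *
print(hand_in())"
```

```text
the job is handed in; nothing more can be done
None
```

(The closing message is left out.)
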